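# Swing down the clean-goods bin with the pull hook

## Task

The clean-goods bin at the top of the white desk hutch is opened only with the pull hook, never by hand: take the blue-handled hook by its handle, catch its crook behind the steel eye on the bin's pale blue front flap and swing the flap gently all the way down until it lies level, keeping the gripper and arm off the hutch and flap. Then unhook and lay the pull hook down flat on the open desk. Leave the amber bottle, the kidney dish and the yellow-topped dropper vial standing nearby where they are.

Things in the scene. Friction and masses are not known exactly. Their poses are not given: they have to be found in the camera images.
- hutch: White desk-top hutch, fixed, 190 deep (x) x 320 wide (y) x 348 mm high. Origin: centre of its underside, on the desk; its own -x axis points out of its front, z up. Open bay with a rack of tubes below (to z = 168); above it (z = 180 to 336) the closed bin, whose front is the flap. The top board projects 10 mm past the front.
- bin_flap (a joint): The bin's front flap: pale blue framed panel 308 wide x 150 high x 14 mm thick with a clear window, hinged along its lower edge, overlaying the hutch's front. Radians: 0 = shut (upright), grows as its top swings out and down, 1.571 = level, at its stop. Stiff hinge (about 0.3 N m): it stays where it is left. Starts 0 to 0.1 ajar.
- flap_hinge (a point): Middle of the flap's hinge line, on the hutch's front plane, 183 mm above the desk; the line runs along the hutch's y. Axes as the hutch. The shut flap's outer face is 14 mm in front of it. With the flap at angle a the eye's bar is 52 cos a + 118 sin a mm out in front of it and 118 cos a - 52 sin a mm above it.
- flap_eye (a point): Middle of the crossbar of the steel eye on the flap's outer face: a U of 6 mm round bar. Crossbar parallel to the hinge line, straight for 26 mm; 35 mm free behind it, 42 mm free between the legs. Its centre is 118 mm from the hinge line along the flap (32 mm below the flap's upper edge) and 52 mm out from it. Axes turn with the flap; shut: -x out of the front, z up.
- pull_hook: Loose pull hook, 140 g, lying on the flat underside of its blue handle. Origin: centre of that underside; x along the hook to the crook, z up. Handle x = -57 to 57, 22 wide (y), 28 mm high, flat sides. A 6 mm steel rod, all in the xz plane, is cranked up to z = 24 at x = 105, runs to x = 205 and bends round (to x = 216) into a prong that runs back under it, ending at x = 179, z = 7.
- hook_crook (a point): Seat of the eye's bar in the bend: x = 206.5, z = 16.5 mm in the hook's frame, same axes. Slot between rod and prong 9 mm, open to the handle. Level, the 26 mm prong does not fit behind the shut flap's bar: slope the rod up 35 to 48 degrees, drop the prong in, draw back along the rod; ease to level as the flap falls. Then unhook level: 36 mm toward the hinge, 16 to 27 mm up, out.
- amber_bottle: Bystander: brown glass bottle with screw cap, 52 mm across, 110 mm high, loose. Origin: centre of its underside.
- kidney_dish: Bystander: steel kidney dish, 109 x 204 x 34 mm, loose. Origin: centre of its underside.
- yellow_vial: Bystander: small white dropper vial with a yellow top, 23 mm across, 64 mm high, loose. Origin: centre of its underside.

How it is judged (in metres and radians):
On the way, in this order (a step that is already met when the one before it is completed fails the run):
1. the crook is caught on the eye and has pulled the flap part of the way down (distance between hook_crook and flap_eye below 0.022 m and value of joint bin_flap between 0.4 and 1.2 rad), for 0.1 s.
2. the flap is down level, still drawn by the hook (distance between hook_crook and flap_eye below 0.035 m and value of joint bin_flap above 1.43 rad), for 0.1 s.
At the end, for the whole second after the job is handed in: The flap is down within 0.17 rad of level (joint above 1.40) and the pull hook lies flat on the desk at rest (its length within about 7 degrees of level, underside of the handle less than 30 mm and crook less than 45 mm above the desk), not touching the hutch or flap (value of joint bin_flap above 1.4 rad and height (world z) of pull_hook below 0.03 m and height (world z) of hook_crook below 0.045 m and angle between pull_hook's own x axis and vertical between 1.45 and 1.69 rad and contact force between pull_hook and hutch below 0.1 N and linear speed of pull_hook below 0.02 m/s and angular speed of pull_hook below 0.2 rad/s).
It fails at once if the gripper or arm touches the hutch or its flap (contact force between any of the fingers, the arm and hutch above 1 N).
It fails at once if the flap is slammed (faster than 3.5 rad/s) (velocity of joint bin_flap above 3.5 rad/s).
It fails at once if the flap or eye is forced (more than 40 N) (contact force between pull_hook and hutch above 40 N).
It fails at once if a bystander is moved by more than 25 mm (distance of any of amber_bottle, kidney_dish, yellow_vial from where it was at the start of the episode above 0.025 m).
It fails at once if the bottle or the vial is tipped (angle between any of amber_bottle, yellow_vial's own z axis and vertical above 0.3 rad).
It also fails if it takes over 58 s, if anything falls off the work surface, if the arm or the gripper's body presses on something with over 40 N, if the wrist force passes 120 N, or if a joint passes its speed limit or range.

## Robot

A 6-joint arm with a two-finger parallel gripper is mounted at the origin on a cart in front of the work surface, level with it; the furniture and walls round the work are solid. World frame = base frame: x ahead of the robot, y to its left, z up, the work surface at z = 0. Lengths are in mm, angles in degrees, forces in N, time in s.
With the tool pointing down it reaches from about 300 to 850 mm from the base axis. Payload 4.2 kg.
Tool frame: the origin (TCP) lies on the centre line of the jaws, within the pads' length; the fingertips stand env.nose_length ahead of it and the grasp point (between the pads) lies 2 mm behind it (env.nose_length is the distance from the TCP to the fingertips, in mm); z points along the fingers, y is the direction in which the jaws open and shut (so a half turn about z gives the same grasp; the last joint's range is limited). The gripper opens to 91 mm and grips with 3 to 60 N. Pads are 32 mm wide; open, the fingers measure 118 mm over their backs; the gripper's body (76 mm by 178 mm) begins 60 mm behind the grasp point.
Start: joints at [62.796, 18.312, 89.639, -0, 72.044, -1.146], TCP at [252.591, 516.565, 230.976] pointing down, gripper open.
Joint ranges: [-177.97, 177.97], [-48.28, 115.42], [12.27, 149.76], [-77.06, 257.06], [2.81, 150.46], [-146.56, 146.56]. Speed limits (degrees/s): [147.25, 147.25, 180, 180, 180, 180].

## Interface

Orientations are given as [roll, pitch, yaw] about the fixed x, y, z axes, in that order (R = Rz(yaw) Ry(pitch) Rx(roll)).
In Python, from workcell import env gives the robot as it stands. The module is installed in compiled form; this text tells all that it offers.
- The arm moves only by the tool jog_arm, never from a script. Its argument "deltas" is a list that holds one entry, the list of rows, each a list of 5 numbers: the shift along the tool's x, y, z in m, then the turn about the tool's z in degrees, then the finger opening in m, from 0 to 0.0912. A call has 1 to 20 rows; each row is the pose to reach, as a shift and turn from the pose commanded when the call began, along the tool's axes at that moment; what a row does not reach only later rows make up. A row lasts 1/12 s, in which the tool goes at most 41.7 mm and 7.16 degrees, less where a joint would pass 70% of its speed; a pose out of reach is approached as far as the arm can. A call with a gripper value outside its range is refused whole. The fingers move at their own pace and stop on an object; "grip_force" is the grip in N (left out, the last holds). Time passes only in rows, so rows that repeat a pose let the fingers close. It gives the time, the measured TCP pose, the force and the opening at its end, in the units of the state.
- env.state(): the state, without advancing time (a new reading comes with each control period).
- env.grab_frame(name): name is "scene" or "top"; returns the picture (384x512x3 uint8, red, green, blue); there is no depth.
- env.camera_params(name): a dict with "fx", "fy", "cx", "cy" (pixels), "k1" (the pictures are not rectified: a ray, as slopes to the right and down, at radius r is drawn at 1 + k1 r^2 times it, then the intrinsics apply), "xyz" and "orientation" of the camera in the world. Camera axes: x right, y down, z forward; pixel columns grow to the right and rows downward; lengths in mm; the calibration is good to about 2 mm. A picture is of the moment at which its call begins. camera_params takes no time and is no camera call.
- env.job_done(): hands the job in, once; it reports no verdict.
Trained networks look in the newest picture that a camera, given by its name, has taken for a name from the list of things; names that differ only in an ending like _2 or _b are one class to them, and where a whole thing is asked for, a point or a joint stands for the part that bears it (a point fixed in the world has none). Each returns a list of dicts, best first, with "conf" (0 to 1); they miss things now and then, are a little off and sometimes report something else, mostly with a low value. They report only what shows in the picture. A call takes as long as a camera call.
- env.look_for(camera, label): "xyz" ([x, y, z] in mm, in world coordinates, good to about 4 mm: the middle of the surface that is visible of it).
The state is a dict: "time_s": time; "qpos": joint angles; "qvel": joint speeds; "effort": joint torques, N m; "ee_pos": TCP position; "ee_rot": TCP orientation; "force": force on the tool from outside, world axes, zero at the start; "torque": the same for the moment, N m; "gripper_width": finger opening in mm.
Only numpy, scipy, OpenCV 4.12 (cv2) and the standard library are available. Lean on these libraries where they do the work, as an engineer would, in place of code of your own. Each camera call takes 0.05 s, during which the arm holds its last target.

## Working session

There is one attempt and no reset: what is moved stays moved. The work goes in short steps, Python scripts to look and compute and a tool call to move; the robot and the scene stay as the last step left them, time stands still between calls to the robot, and variables do not carry over. Pictures are saved under pics/ and viewed, and the job is handed in when it is done.

Besides the shell and the picture viewer there is one more tool, called after "Request:" as a command line: name --argument value ..., lists and objects as JSON in quotes. jog_arm: Moves the arm, as the interface text tells. Its arguments: {"type":"object","properties":{"deltas":{"type":"array"},"grip_force":{"type":"number"}},"required":["deltas"]}

```bash
mkdir -p pics; ls; python3 - <<'E'
from workcell import env
import cv2,numpy as np
print(env.state()); print(env.nose_length)
for n in ("scene","top"):
    f=env.grab_frame(n); cv2.imwrite(f"pics/{n}0.png",cv2.resize(f[:,:,::-1],(800,600),interpolation=cv2.INTER_CUBIC)); print(n,env.camera_params(n))
    for l in ("hutch","bin_flap","flap_eye","flap_hinge","pull_hook","hook_crook","amber_bottle","kidney_dish","yellow_vial"):
        print(n,l,[(np.round(d["xyz"]).tolist(),round(d["conf"],2)) for d in env.look_for(n,l)[:2]])
E
```

```text
pics
{'time_s': 0.0, 'qpos': array([ 6.27978837e+01,  1.83507148e+01,  8.97058662e+01, -8.97772227e-04,
        7.20436585e+01, -1.14523534e+00]), 'qvel': array([-0.00391739,  0.04158432,  0.03134857, -0.09731332, -0.18417447,
       -0.05552622]), 'effort': array([-1.50418393e-03, -4.12435162e+01, -2.31977141e+01,  7.26153539e-02,
        4.55036620e-02, -1.09290631e-04]), 'ee_pos': array([252.3578667 , 516.13721593, 230.13319867]), 'ee_rot': array([-1.79899763e+02, -1.15007762e-03,  1.53943396e+02]), 'force': array([ 0.62153832,  0.11528748, -0.0509795 ]), 'torque': array([ 0.02238312, -0.0161075 , -0.02529847]), 'gripper_width': 91.41281767335607}
17.0
scene {'fx': 350.3055478713205, 'fy': 350.3055478713205, 'cx': 253.2909619642855, 'cy': 194.2604533015174, 'k1': -0.10253478933161513, 'xyz': array([ 236.3169939 , -349.93538315, 1107.16868213]), 'orientation': array([-151.17575671,   -0.86872434,  -45.88653517])}
scene hutch [([585.0, -345.0, 347.0], 0.93)]
scene bin_flap [([617.0, -241.0, 333.0], 0.58)]
scene flap_eye []
scene flap_hinge [([584.0, -346.0, 350.0], 0.87)]
scene pull
[... 188 characters left out ...]
3.3276322834195, 'fy': 433.3276322834195, 'cx': 258.6266543268708, 'cy': 192.18977950963753, 'k1': -0.042376588841322387, 'xyz': array([ 338.06725976,  -30.46004333, 1499.11930332]), 'orientation': array([-1.68304692e+02,  6.99712309e-02, -9.36350905e+01])}
top hutch [([616.0, -324.0, 351.0], 0.72)]
top bin_flap [([625.0, -243.0, 302.0], 0.8), ([559.0, 156.0, 30.0], 0.39)]
top flap_eye [([625.0, -233.0, 302.0], 0.96)]
top flap_hinge [([614.0, -324.0, 344.0], 0.74)]
top pull_hook [([559.0, 157.0, 26.0], 0.6)]
top hook_crook [([559.0, 158.0, 24.0], 0.53), ([748.0, 20.0, 76.0], 0.36)]
top amber_bottle [([748.0, 18.0, 76.0], 0.68)]
top kidney_dish [([776.0, 239.0, 2.0], 0.86)]
top yellow_vial []
```

View pics/scene0.png

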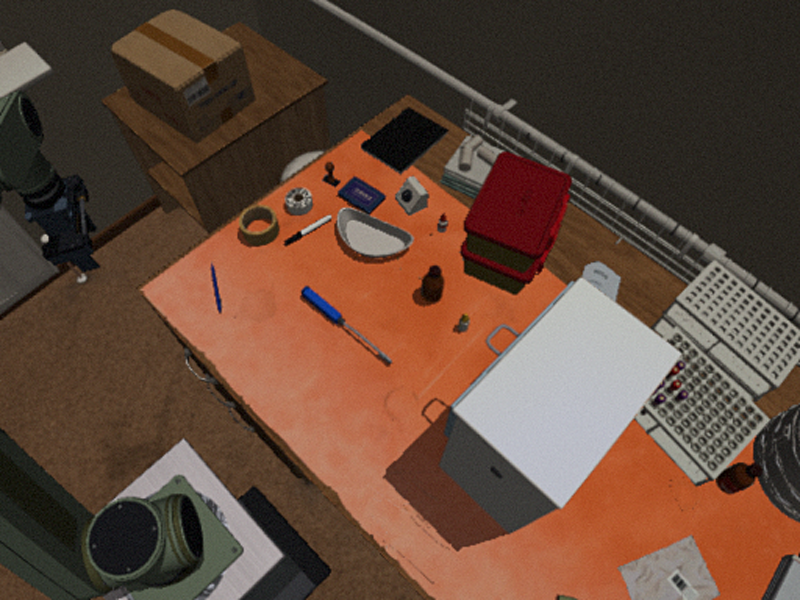

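View pics/top0.png

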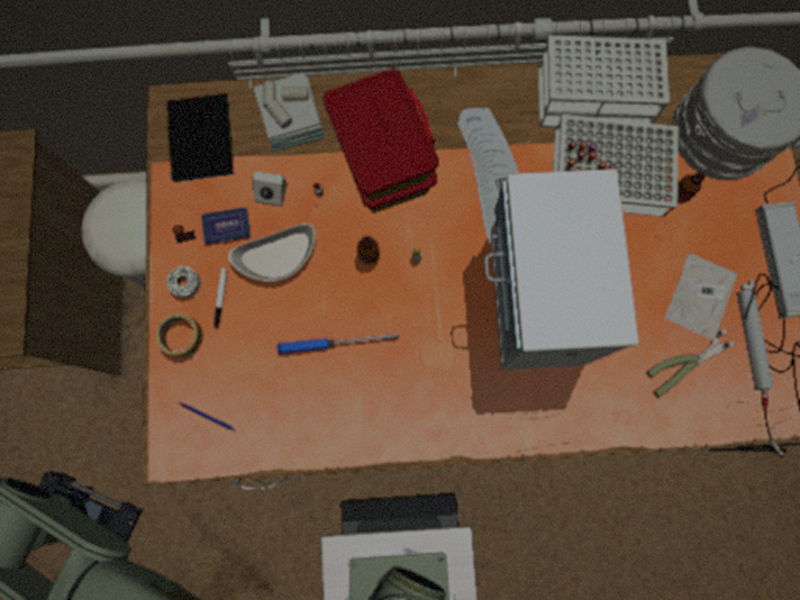

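The top picture shows the hook at about (280–400, 340) px, with its crook toward the hutch. The eye is at (495, 267) px on the hutch's left side, so the front faces world +y. Next I'll measure on enlarged crops.

```bash
cat > h.py <<'E'
import numpy as np,cv2
from scipy.spatial.transform import Rotation as R
from workcell import env
def cam(n):
    p=env.camera_params(n); return p,R.from_euler('xyz',p['orientation'],degrees=True).as_matrix()
def proj(n,P):
    p,M=cam(n); c=(np.atleast_2d(P)-p['xyz'])@M; s=c[:,:2]/c[:,2:]; r2=(s**2).sum(1,keepdims=True)
    s=s*(1+p['k1']*r2); return s*[p['fx'],p['fy']]+[p['cx'],p['cy']]
def ray(n,uv):
    p,M=cam(n); d=(np.atleast_2d(uv)-[p['cx'],p['cy']])/[p['fx'],p['fy']]; s=d.copy()
    for _ in range(20): s=d/(1+p['k1']*(s**2).sum(1,keepdims=True))
    return p['xyz'],np.c_[s,np.ones(len(s))]@M.T
def onz(n,uv,z):
    o,d=ray(n,uv); return o+d*((z-o[2])/d[:,2])[:,None]
def crop(n,f,box,name,pts=None):
    x0,y0,x1,y1=box; k=min(800//(x1-x0),600//(y1-y0))
    im=cv2.resize(f[y0:y1,x0:x1,::-1],None,fx=k,fy=k,interpolation=cv2.INTER_CUBIC)
    im=cv2.convertScaleAbs(im,alpha=1.5,beta=10)
    if pts is not None:
        for u,v in proj(n,pts): cv2.circle(im,(int((u+.5-x0)*k),int((v+.5-y0)*k)),2,(0,255,0),-1)
    cv2.imwrite(name,im); print(name,'scale',k,'origin',x0,y0)
E
python3 - <<'E'
from h import *
t=env.grab_frame('top'); s=env.grab_frame('scene')
np.save('t0.npy',t);np.save('s0.npy',s)
crop('top',t,(300,100,420,240),'pics/t_hutch.png'); crop('top',t,(170,195,270,235),'pics/t_hook.png')
crop('scene',s,(260,170,440,345),'pics/s_hutch.png'); crop('scene',s,(185,175,265,240),'pics/s_hook.png')
E
```

```text
pics/t_hutch.png scale 4 origin 300 100
pics/t_hook.png scale 8 origin 170 195
pics/s_hutch.png scale 3 origin 260 170
pics/s_hook.png scale 9 origin 185 175
```

View pics/t_hutch.png

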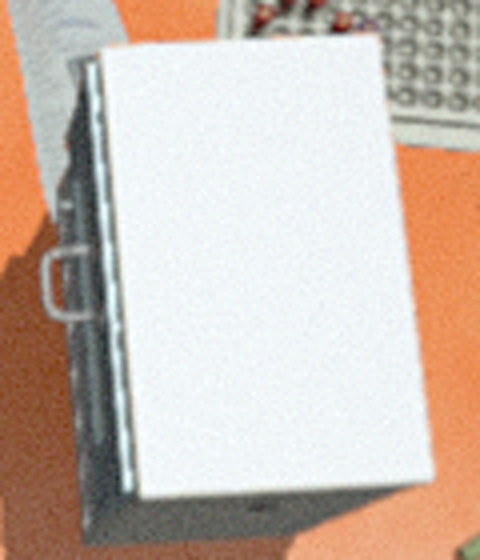

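View pics/t_hook.png

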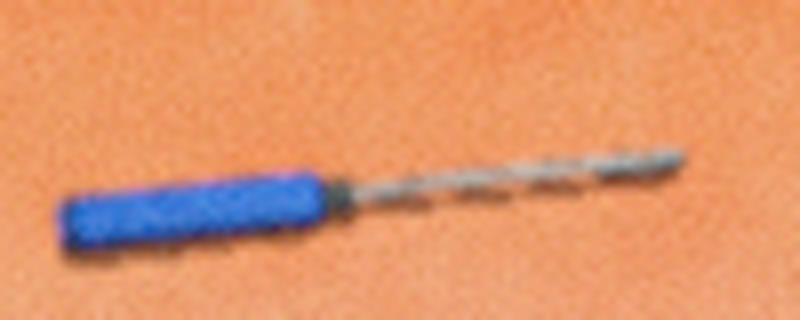

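View pics/s_hutch.png

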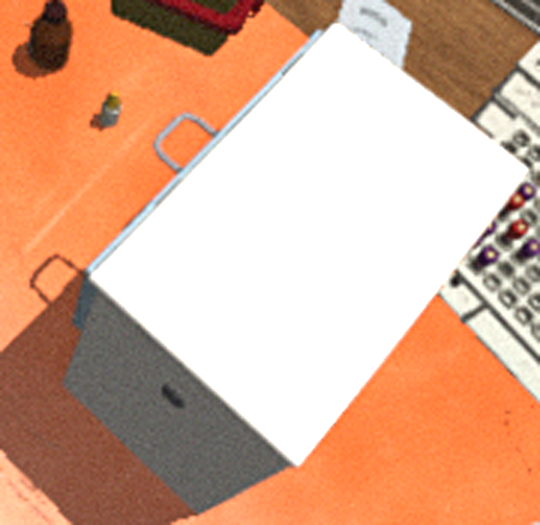

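View pics/s_hook.png

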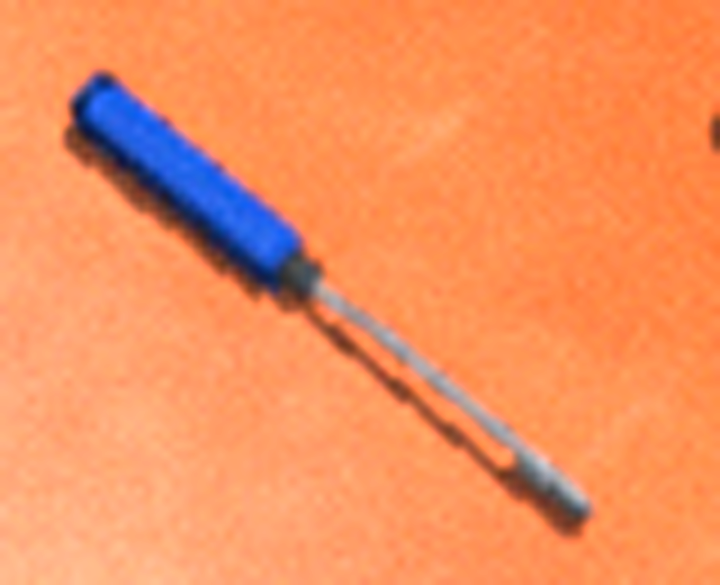

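```bash
cat > fit.py <<'E'
from h import *
from scipy.optimize import least_squares
def px(x0,y0,k,l): return np.array(l,float)/k+[x0-.5,y0-.5]
roofT=px(300,100,4,[(100,48),(382,37),(434,483),(140,498)])
roofS=px(260,170,3,[(345,22),(527,165),(297,466),(88,270)])
loc=np.array([[-105,-160,348],[95,-160,348],[95,160,348],[-105,160,348.]])
def W(q,P):
    c,s=np.cos(q[2]),np.sin(q[2]); return P@np.array([[c,s,0],[-s,c,0],[0,0,1]])+[q[0],q[1],0]
for use in ('t','s','ts'):
    def f(q):
        P=W(q,loc); e=[]
        if 't' in use: e.append(proj('top',P)-roofT)
        if 's' in use: e.append(proj('scene',P)-roofS)
        return np.concatenate(e).ravel()
    best=min((least_squares(f,[620,-330,a]) for a in (-1.6,1.6)),key=lambda r:r.cost)
    q=best.x; print(use,q[:2].round(1),np.degrees(q[2]).round(2),best.fun.round(1))
# eye bar mid, both cams; triangulate
eT=px(300,100,4,[(46.5,284)]);eS=px(260,170,3,[(168,132)])
o1,d1=ray('top',eT);o2,d2=ray('scene',eS);d1=d1[0];d2=d2[0]
A=np.c_[d1,-d2];t=np.linalg.lstsq(A,o2-o1,rcond=None)[0];p1=o1+t[0]*d1;p2=o2+t[1]*d2
print('eye',p1.round(1),p2.round(1))
def eye(q,a): return W(q,np.array([[-95-(52*np.cos(a)+118*np.sin(a)),0,183+118*np.cos(a)-52*np.sin(a)]]))[0]
for a in (0,.05,.1): print(a,eye(q,a).round(1),(proj('top',eye(q,a))-eT).round(1),(proj('scene',eye(q,a))-eS).round(1))
# hook
hT=px(170,195,8,[(62,225),(325,195),(684,158)])
print('hookT tail/front handle z~28/14, crook z24',onz('top',hT,24).round(1))
hS=px(185,175,9,[(100,95),(285,255),(582,510)])
print('hookS',onz('scene',hS,24).round(1))
E
python3 fit.py
```

```text
t [ 638.1 -339.5] -266.59 [ 66.   -6.2 -73.8   4.4 -68.6   4.7  77.9  -8.2]
s [ 650.5 -330.7] 86.37 [ 62.5  46.2 -60.6 -53.1 -69.9 -75.   65.6  56. ]
ts [ 644.7 -334.2] 89.46 [ 68.1  -6.2 -72.2  -0.1 -75.1   0.4  72.1  -7.5  60.9  45.  -64.5 -51.8
 -69.3 -68.1  70.1  60.2]
eye [ 643.  -200.4  286. ] [ 642.5 -200.   285.8]
0 [ 643.3 -481.2  301. ] [[97.6 -7.3]] [[91.7 71.5]]
0.05 [ 643.3 -487.1  298.3] [[99.3 -7.2]] [[93.2 73.5]]
0.1 [ 643.2 -492.8  295.2] [[100.9  -7. ]] [[94.6 75.4]]
hookT tail/front handle z~28/14, crook z24 [[554.2 237.6  24. ]
 [560.1 124.2  24. ]
 [566.4 -30.7  24. ]]
hookS [[557.7 226.6  24. ]
 [560.6 121.6  24. ]
 [565.1 -34.9  24. ]]
```

```bash
sed -i 's/\[\[-105,-160,348\],\[95,-160,348\],\[95,160,348\],\[-105,160,348.\]\]/[[-105,160,348],[95,160,348],[95,-160,348],[-105,-160,348.]]/' fit.py; python3 fit.py
```

```text
t [ 634.8 -348.2] -90.88 [ 0.3  0.1 -0.2 -0.1  0.2  0.  -0.2 -0. ]
s [ 638. -351.] 268.71 [-2.2 -0.9  1.7  1.7 -0.  -0.9  0.4  0.1]
ts [ 636.6 -349.9] 268.89 [ 1.  -0.7  0.5 -0.6  0.5 -0.5  0.1 -0.9 -3.1 -0.9  0.9  1.6 -0.6 -0.6
 -0.3  0.5]
eye [ 643.  -200.4  286. ] [ 642.5 -200.   285.8]
0 [ 639.4 -202.9  301. ] [[ 1.6 -0.2]] [[ 1.1 -1.1]]
0.05 [ 639.5 -197.1  298.3] [[-0.5  0.2]] [[-0.8 -2.1]]
0.1 [ 639.7 -191.4  295.2] [[-2.6  0.5]] [[-2.6 -3. ]]
hookT tail/front handle z~28/14, crook z24 [[554.2 237.6  24. ]
 [560.1 124.2  24. ]
 [566.4 -30.7  24. ]]
hookS [[557.7 226.6  24. ]
 [560.6 121.6  24. ]
 [565.1 -34.9  24. ]]
```

```bash
cat > ov.py <<'E'
from h import *
from fit import W
t=np.load('t0.npy');s=np.load('s0.npy')
def U(q,a):
    L=[(52,y) for y in np.linspace(-13,13,7)]
    for sg in(-1,1):
        L+=[(41+11*np.cos(b),sg*(13+11*np.sin(b))) for b in np.linspace(0,np.pi/2,5)]
        L+=[(x,sg*24) for x in np.linspace(41,14,6)]
    L=np.array(L); out=L[:,0]*np.cos(a)+118*np.sin(a); z=183+118*np.cos(a)-L[:,0]*np.sin(a)
    return W(q,np.c_[-95-out,L[:,1],z])
if __name__=='__main__':
    q=[635.5,-348.5,np.radians(-90.88)]
    ims=[]
    for a in (0,.035,.07):
        crop('top',t,(305,155,335,185),'pics/_a.png',U(q,a)); crop('scene',s,(305,200,335,230),'pics/_b.png',U(q,a))
        ims.append(np.vstack([cv2.resize(cv2.imread('pics/_a.png'),(260,260)),cv2.resize(cv2.imread('pics/_b.png'),(260,260))]))
    cv2.imwrite('pics/ov0.png',np.hstack(ims))
E
python3 ov.py >/dev/null
```

```text
(no output)
```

View pics/ov0.png

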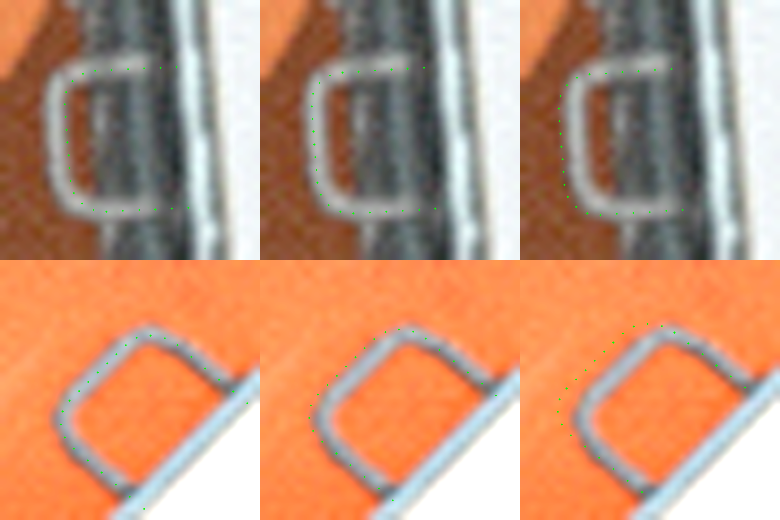

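```bash
cat > hk.py <<'E'
from h import *
def hookpts():
    P=[]
    for x in np.linspace(-57,57,12):
        for y in(-11,11): P.append((x,y,28))
    for x in np.linspace(60,105,4): P.append((x,0,24))
    for x in np.linspace(105,205,12): P.append((x,0,24))
    for b in np.linspace(0,np.pi,7): P.append((205+8*np.sin(b),0,16.5+7.5*np.cos(b)))
    P.append((179,0,7))
    return np.array(P)
def place(c,yaw,pitch=0):  # pitch>0: crook up
    Rm=R.from_euler('zy',[yaw,-pitch],degrees=True) if 0 else R.from_euler('ZY',[yaw,-pitch],degrees=True)
    return Rm.apply(hookpts())+c
E
python3 - <<'E'
from hk import *
t=np.load('t0.npy');s=np.load('s0.npy')
ims=[]
P=place([557,178,0],-87.7)
crop('top',t,(170,195,270,235),'pics/_a.png',P); crop('scene',s,(185,175,265,240),'pics/_b.png',P)
a=cv2.imread('pics/_a.png');b=cv2.resize(cv2.imread('pics/_b.png'),(340,276))
c=np.zeros((600,800,3),np.uint8);c[:320]=a;c[322:598,:340]=b
cv2.imwrite('pics/hk0.png',c)
E
```

```text
pics/_a.png scale 8 origin 170 195
pics/_b.png scale 9 origin 185 175
```

View pics/hk0.png

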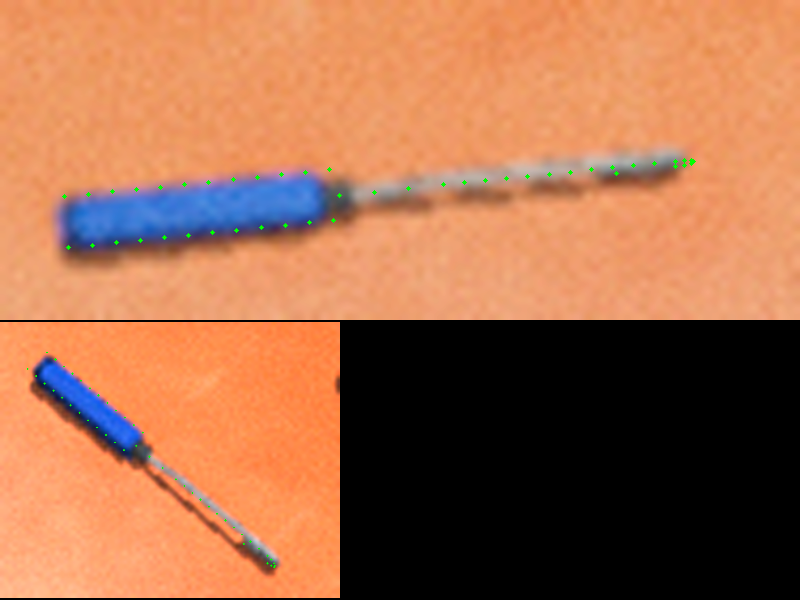

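```bash
cat > mv.py <<'E'
import sys,numpy as np
# usage: mv.py yaw0 x0 y0 z0  yaw1 x1 y1 z1
def d(yaw,p,yaw1,p1):
    y=np.radians(yaw); D=np.array(p1)-np.array(p)
    tx=np.array([np.cos(y),np.sin(y),0]);ty=np.array([np.sin(y),-np.cos(y),0])
    return [round(float(D@tx)/1000,4),round(float(D@ty)/1000,4),round(-float(D[2])/1000,4),round(yaw-yaw1,2)]
if __name__=='__main__':
    v=list(map(float,sys.argv[1:])); print(d(v[0],v[1:4],v[4],v[5:8]))
E
python3 mv.py 153.943 252.59 516.57 230.98 92.5 558.4 160 110
```

```text
[-0.4314, -0.186, 0.121, 61.44]
```

Request:
jog_arm --deltas '[[[-0.4314,-0.186,0,61.44,0.07],[-0.4314,-0.186,0,61.44,0.07],[-0.4314,-0.186,0,61.44,0.07],[-0.4314,-0.186,0,61.44,0.07],[-0.4314,-0.186,0,61.44,0.07],[-0.4314,-0.186,0,61.44,0.07],[-0.4314,-0.186,0,61.44,0.07],[-0.4314,-0.186,0,61.44,0.07],[-0.4314,-0.186,0,61.44,0.07],[-0.4314,-0.186,0.121,61.44,0.07],[-0.4314,-0.186,0.121,61.44,0.07],[-0.4314,-0.186,0.121,61.44,0.07],[-0.4314,-0.186,0.121,61.44,0.07],[-0.4314,-0.186,0.121,61.44,0.07],[-0.4314,-0.186,0.121,61.44,0.07],[-0.4314,-0.186,0.121,61.44,0.07],[-0.4314,-0.186,0.121,61.44,0.07],[-0.4314,-0.186,0.121,61.44,0.07],[-0.4314,-0.186,0.121,61.44,0.07]]]'

```text
time_s: 2.68
ee_pos: [558.6, 161.0, 111.4]
ee_rot: [179.9, -0.0, 92.6]
force: [0.3, 0.8, 1.3]
gripper_width: 70.0
```

Request:
jog_arm --deltas '[[[0,0,0.04,0,0.07],[0,0,0.07,0,0.07],[0,0,0.088,0,0.07],[0,0,0.09,0,0.07],[0,0,0.09,0,0.07],[0,0,0.09,0,0.018],[0,0,0.09,0,0.018],[0,0,0.09,0,0.018],[0,0,0.09,0,0.018],[0,0,0.09,0,0.018],[0,0,0.09,0,0.018],[0,0,0.09,0,0.018],[0,0,0.09,0,0.018],[0,0,0.09,0,0.018],[0,0,0.09,0,0.018]]]' --grip_force 50

```text
time_s: 3.93
ee_pos: [558.5, 160.0, 20.1]
ee_rot: [180.0, -0.0, 92.5]
force: [0.4, -0.2, 2.7]
gripper_width: 21.8
```

Request:
jog_arm --deltas '[[[0,0,-0.03,0,0.018],[0,0,-0.06,0,0.018],[0,0,-0.09,0,0.018],[0,0,-0.12,0,0.018],[0,0,-0.15,0,0.018],[0,0,-0.18,0,0.018],[0,0,-0.21,0,0.018],[0,0,-0.24,0,0.018],[0,0,-0.27,0,0.018],[0,0,-0.3,0,0.018],[0,0,-0.32,0,0.018],[0,0,-0.33,0,0.018],[0,0,-0.33,0,0.018],[0,0,-0.33,0,0.018],[0,0,-0.33,0,0.018]]]'

```text
time_s: 5.18
ee_pos: [557.7, 159.8, 347.7]
ee_rot: [-179.8, 0.0, 92.5]
force: [-0.8, 0.7, -2.3]
gripper_width: 21.7
```

```bash
python3 - <<'E'
from hk import *
print(env.state()['ee_pos'],env.state()['torque'],env.state()['gripper_width'])
t=env.grab_frame('top'); s=env.grab_frame('scene')
P=place([557.5,180,330],-87.5)
print(proj('top',P)[[0,-5]],proj('scene',P)[[0,-5]])
for n,f in(('top',t),('scene',s)):
    u=proj(n,P); c=u.mean(0).astype(int); x0,y0=c[0]-65,c[1]-45
    crop(n,f,(x0,y0,x0+133,y0+95),f'pics/lift_{n}.png',P)
E
```

```text
[557.71382013 159.76060761 347.69949461] [-0.09002625  0.03290877  0.04885952] 21.687637392956724
[[154.66061212 209.64333374]
 [254.65802952 195.86923809]] [[174.17447019 124.80431664]
 [249.6630767  180.61601277]]
pics/lift_top.png scale 6 origin 140 155
pics/lift_scene.png scale 6 origin 147 105
```

View pics/lift_top.png

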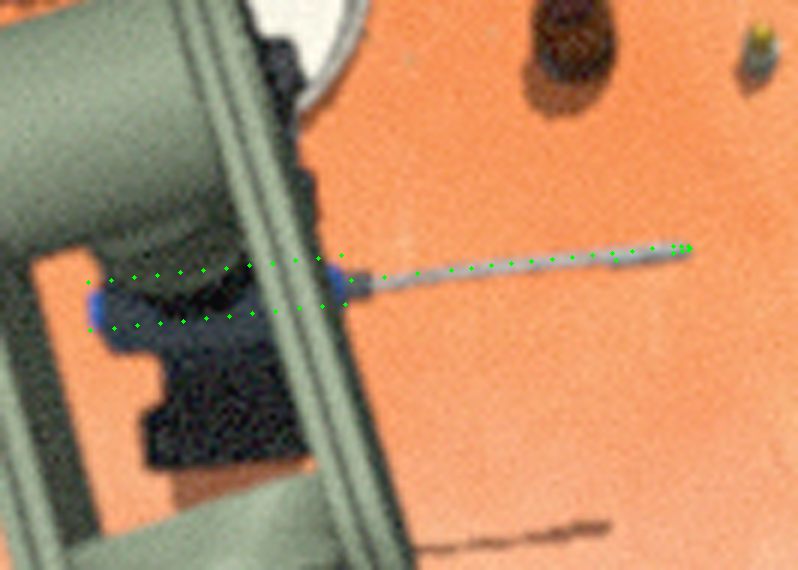

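View pics/lift_scene.png

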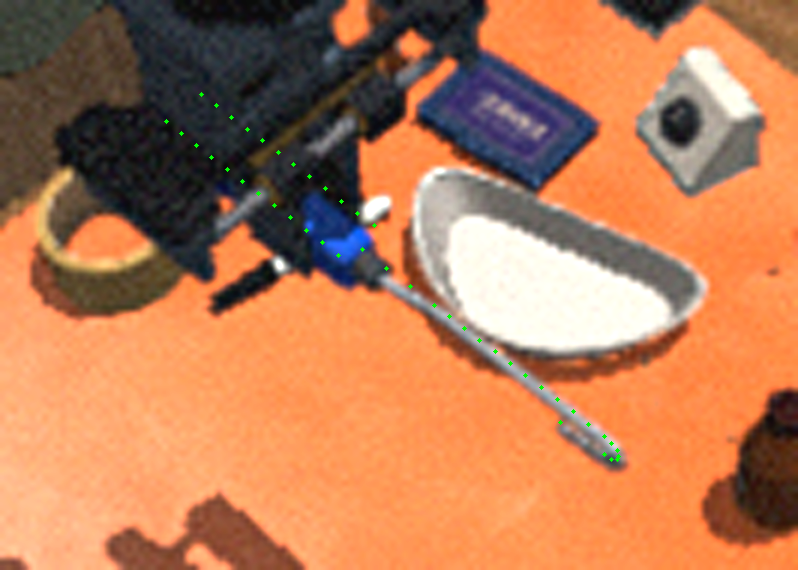

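```bash
python3 -c "
from workcell import env
s=env.state();print(s['ee_pos'],s['ee_rot'])"; python3 mv.py 92.5 558.5 160 350 141.1 500.7 -108.7 360
```

```text
[557.83747222 159.79562594 347.86370074] [-1.79781335e+02  4.52506770e-02  9.25018886e+01]
[-0.2659, -0.0695, -0.01, -48.6]
```

Request:
jog_arm --deltas '[[[-0.03,-0.008,-0.01,-5,0.018],[-0.06,-0.016,-0.01,-11,0.018],[-0.09,-0.024,-0.01,-17,0.018],[-0.12,-0.031,-0.01,-23,0.018],[-0.15,-0.039,-0.01,-29,0.018],[-0.18,-0.047,-0.01,-35,0.018],[-0.21,-0.055,-0.01,-40,0.018],[-0.235,-0.062,-0.01,-44,0.018],[-0.255,-0.067,-0.01,-47,0.018],[-0.2659,-0.0695,-0.01,-48.6,0.018],[-0.2659,-0.0695,-0.01,-48.6,0.018],[-0.2659,-0.0695,-0.01,-48.6,0.018],[-0.2659,-0.0695,-0.01,-48.6,0.018],[-0.2659,-0.0695,-0.01,-48.6,0.018]]]'

```text
time_s: 6.45
ee_pos: [500.7, -107.8, 359.6]
ee_rot: [180.0, -0.0, 141.1]
force: [1.4, 0.2, -1.6]
gripper_width: 22.1
```

```bash
cat > chk.py <<'E'
import sys
from hk import *
import ov
def run(tag,a,q=[635.5,-348.5,np.radians(-90.88)],pitch=0,lat=0):
    st=env.state(); p=st['ee_pos']; yaw=st['ee_rot'][2]-180+.2
    d=np.array([np.cos(np.radians(yaw)),np.sin(np.radians(yaw)),0])
    H=place(p-20*d*np.cos(np.radians(pitch))+[0,0,-20],yaw,pitch)
    print('t',st['time_s'],'tcp',p.round(1),'rot',st['ee_rot'].round(2),'F',st['force'].round(1),'T',st['torque'].round(2))
    out=[]
    for n in('top','scene'):
        f=env.grab_frame(n); np.save(f'last_{n}.npy',f)
        e=proj(n,ov.U(q,a)).mean(0).astype(int); x0,y0=e[0]-25,e[1]-25
        crop(n,f,(x0,y0,x0+50,y0+50),'pics/_r.png')
        crop(n,f,(x0,y0,x0+50,y0+50),'pics/_o.png',np.vstack([H[24:],ov.U(q,a)]))
        out.append(np.vstack([cv2.resize(cv2.imread(g),(300,300)) for g in('pics/_r.png','pics/_o.png')]))
    cv2.imwrite(f'pics/{tag}.png',np.hstack(out))
if __name__=='__main__': run(sys.argv[1],float(sys.argv[2]))
E
python3 chk.py c1 0.025
```

```text
t [ 634.8 -348.2] -90.88 [ 0.3  0.1 -0.2 -0.1  0.2  0.  -0.2 -0. ]
s [ 638. -351.] 268.71 [-2.2 -0.9  1.7  1.7 -0.  -0.9  0.4  0.1]
ts [ 636.6 -349.9] 268.89 [ 1.  -0.7  0.5 -0.6  0.5 -0.5  0.1 -0.9 -3.1 -0.9  0.9  1.6 -0.6 -0.6
 -0.3  0.5]
eye [ 643.  -200.4  286. ] [ 642.5 -200.   285.8]
0 [ 639.4 -202.9  301. ] [[ 1.6 -0.2]] [[ 1.1 -1.1]]
0.05 [ 639.5 -197.1  298.3] [[-0.5  0.2]] [[-0.8 -2.1]]
0.1 [ 639.7 -191.4  295.2] [[-2.6  0.5]] [[-2.6 -3. ]]
hookT tail/front handle z~28/14, crook z24 [[554.2 237.6  24. ]
 [560.1 124.2  24. ]
 [566.4 -30.7  24. ]]
hookS [[557.7 226.6  24. ]
 [560.6 121.6  24. ]
 [565.1 -34.9  24. ]]
t 6.45 tcp [ 500.7 -107.8  359.6] rot [ 1.7999e+02 -5.0000e-02  1.4115e+02] F [ 1.4  0.2 -1.6] T [0.   0.05 0.02]
pics/_r.png scale 12 origin 290 145
pics/_o.png scale 12 origin 290 145
pics/_r.png scale 12 origin 293 189
pics/_o.png scale 12 origin 293 189
```

View pics/c1.png

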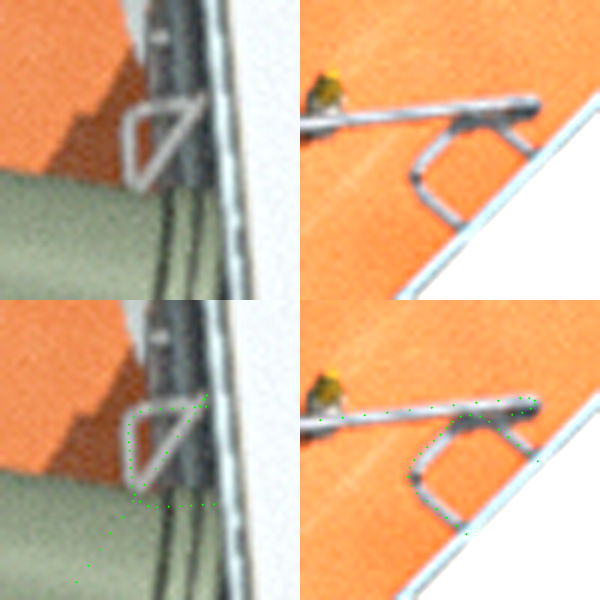

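Request:
jog_arm --deltas '[[[0.0005,0.0008,0.015,0,0.018],[0.0005,0.0008,0.028,0,0.018],[0.0005,0.0008,0.034,0,0.018],[0.0005,0.0008,0.034,0,0.018],[0.0005,0.0008,0.034,0,0.018]]]'

```text
time_s: 6.97
ee_pos: [500.9, -107.5, 326.1]
ee_rot: [180.0, -0.0, 141.1]
force: [-0.3, -0.5, -1.2]
gripper_width: 21.9
```

```bash
python3 chk.py c2 0.025 | grep tcp
```

```text
t 6.9667 tcp [ 500.9 -107.5  326.1] rot [ 1.7999e+02 -1.0000e-02  1.4113e+02] F [-0.3 -0.5 -1.2] T [-0.03  0.01 -0.03]
```

View pics/c2.png

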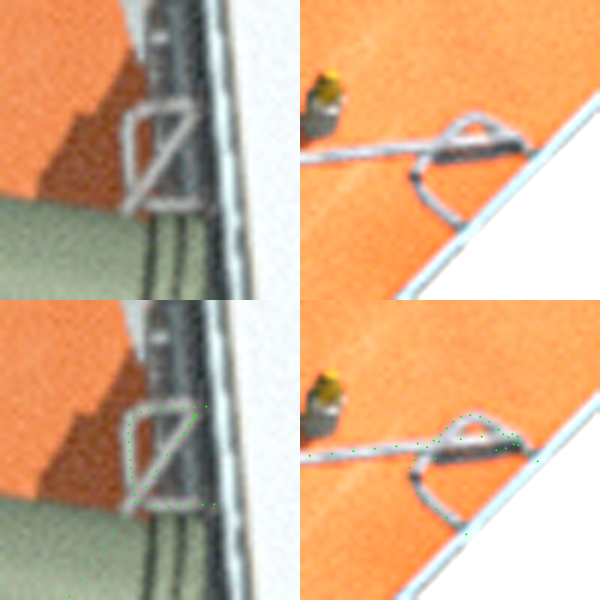

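```bash
cat > chk2.py <<'E'
import sys
from hk import *
import ov
def big(tag,a,dz,sh=(0,0),q=[635.5,-348.5,np.radians(-90.88)],dyaw=.2):
    st=env.state(); p=st['ee_pos']; yaw=st['ee_rot'][2]-180+dyaw
    d=np.array([np.cos(np.radians(yaw)),np.sin(np.radians(yaw)),0])
    H=place(p-20*d+[0,0,-20],yaw)[28:]
    rows=[]
    for n in('top','scene'):
        f=np.load(f'last_{n}.npy')
        e=proj(n,ov.U(q,a)).mean(0).astype(int); x0,y0=e[0]-15,e[1]-13
        crop(n,f,(x0,y0,x0+30,y0+25),'pics/_o.png',np.vstack([H,ov.U(q,a)])); A=cv2.imread('pics/_o.png')
        crop(n,f,(x0,y0,x0+30,y0+25),'pics/_o.png',np.vstack([H+[sh[0],sh[1],dz]])); B=cv2.imread('pics/_o.png')
        rows.append(np.hstack([cv2.resize(A,(360,300)),cv2.resize(B,(360,300))]))
    cv2.imwrite(f'pics/{tag}.png',np.vstack(rows))
if __name__=='__main__': big(sys.argv[1],.025,float(sys.argv[2]))
E
python3 chk2.py d1 -14 >/dev/null
```

```text
(no output)
```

View pics/d1.png

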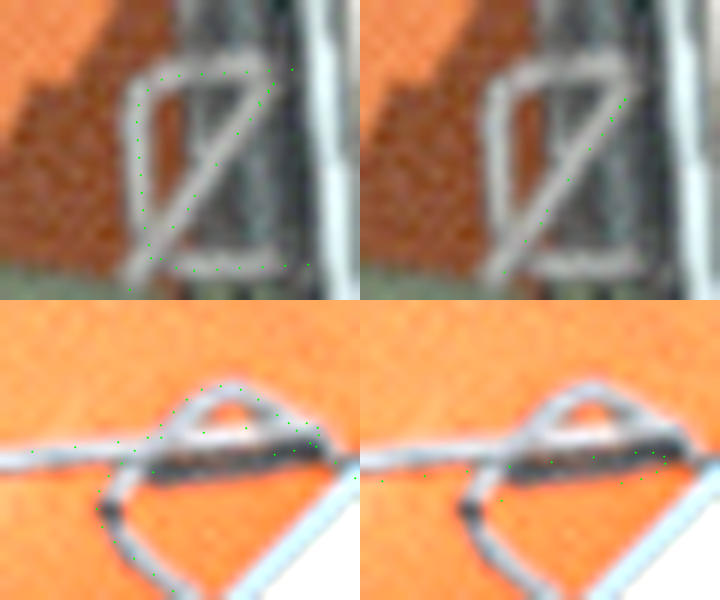

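Request:
jog_arm --deltas '[[[-0.0011,-0.0014,0.0,0,0.018],[-0.0011,-0.0014,0.004,0,0.018],[-0.0011,-0.0014,0.008,0,0.018],[-0.0011,-0.0014,0.012,0,0.018],[-0.0011,-0.0014,0.014,0,0.018],[-0.0011,-0.0014,0.014,0,0.018],[-0.0011,-0.0014,0.014,0,0.018]]]'

```text
time_s: 7.65
ee_pos: [500.6, -109.5, 311.7]
ee_rot: [-180.0, -0.0, 141.1]
force: [-0.9, -0.2, -1.2]
gripper_width: 21.7
```

```bash
python3 chk.py c3 0.025 | grep tcp; python3 chk2.py d2 0 >/dev/null
```

```text
t 7.65 tcp [ 500.6 -109.5  311.7] rot [-1.800e+02 -3.000e-02  1.411e+02] F [-0.9 -0.2 -1.2] T [ 0.01 -0.05 -0.03]
```

View pics/d2.png

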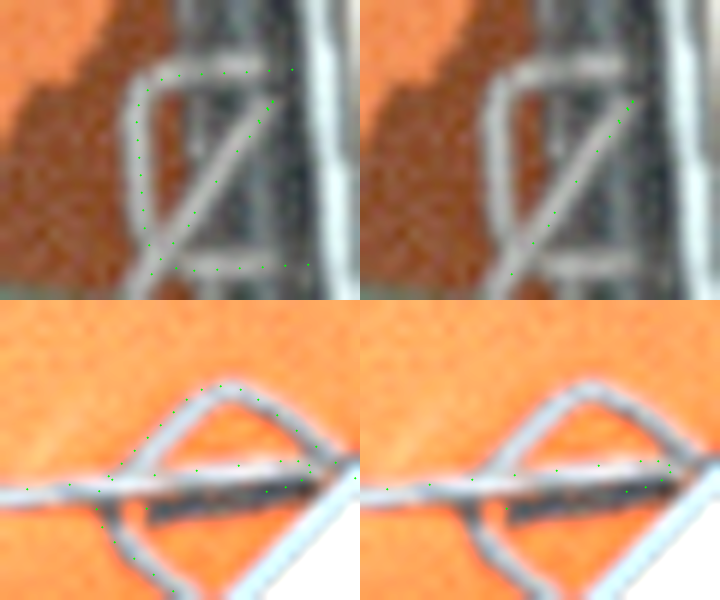

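Request:
jog_arm --deltas '[[[0,0,0.003,0,0.018],[0,0,0.006,0,0.018],[0,0,0.008,0,0.018],[0,0,0.008,0,0.018],[0,0,0.008,0,0.018]]]'

```text
time_s: 8.17
ee_pos: [500.6, -109.5, 303.7]
ee_rot: [-180.0, -0.0, 141.1]
force: [0.2, 0.4, -0.8]
gripper_width: 22.1
```

```bash
python3 chk.py c4 0.025 | grep tcp; python3 chk2.py d3 0 >/dev/null
```

```text
t 8.1667 tcp [ 500.6 -109.5  303.7] rot [-1.7999e+02 -2.0000e-02  1.4110e+02] F [ 0.2  0.4 -0.8] T [-0.02  0.02 -0.01]
```

View pics/d3.png

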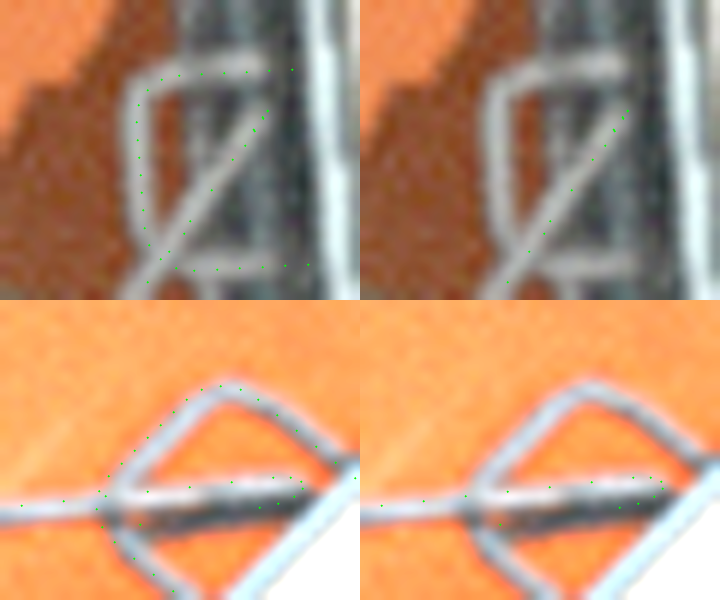

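Request:
jog_arm --deltas '[[[0,0,0.001,0,0.018],[0,0,0.002,0,0.018],[0,0,0.002,0,0.018],[0,0,0.002,0,0.018]]]'

```text
time_s: 8.6
ee_pos: [500.7, -109.6, 302.0]
ee_rot: [180.0, 0.0, 141.1]
force: [-0.2, 0.7, -0.4]
gripper_width: 21.5
```

Request:
jog_arm --deltas '[[[0,0,0.001,0,0.018],[0,0,0.0015,0,0.018],[0,0,0.0015,0,0.018],[0,0,0.0015,0,0.018]]]'

```text
time_s: 8.93
ee_pos: [500.9, -109.6, 301.0]
ee_rot: [180.0, 0.1, 141.1]
force: [-1.8, 0.2, 1.7]
gripper_width: 21.7
```

```bash
cat > plan1.py <<'E'
import numpy as np
from mv import d
E=np.array([637.8,-198.6]); inn=np.array([np.cos(np.radians(-90.88)),np.sin(np.radians(-90.88))]); lat=np.array([-inn[1],inn[0]])
p0=[500.8,-109.5,300.5]; y0=141.1
u=lambda y:np.array([np.cos(np.radians(y-180+.2)),np.sin(np.radians(y-180+.2))])
s0=np.array(p0[:2])+186.5*u(y0); print('depth',(s0-E)@inn,'lat',(s0-E)@lat)
y1=88.92
for i,f in enumerate(np.linspace(0,1,15)):
    if i==0: print([0,0,-.0013,0]); continue
    s=s0+f*(E+2*inn-s0); y=y0+f*(y1-y0); t=s-186.5*u(y)
    print(d(y0,p0,y,[*t,301.8]), np.round(t,1))
E
python3 plan1.py
```

```text
depth 27.373193417687784 lat 8.971734685340435
[0, 0, -0.0013, 0]
[0.0013, 0.0132, -0.0013, np.float64(3.73)] [508.1 -98.5]
[0.0018, 0.0263, -0.0013, np.float64(7.45)] [515.9 -88. ]
[0.0014, 0.0393, -0.0013, np.float64(11.18)] [524.3 -78. ]
[0.0004, 0.0521, -0.0013, np.float64(14.91)] [533.2 -68.7]
[-0.0015, 0.0648, -0.0013, np.float64(18.64)] [542.6 -60. ]
[-0.0041, 0.0772, -0.0013, np.float64(22.36)] [552.4 -52. ]
[-0.0074, 0.0893, -0.0013, np.float64(26.09)] [562.6 -44.6]
[-0.0114, 0.1011, -0.0013, np.float64(29.82)] [573.1 -38. ]
[-0.0161, 0.1125, -0.0013, np.float64(33.54)] [584.  -32.1]
[-0.0215, 0.1234, -0.0013, np.float64(37.27)] [595. -27.]
[-0.0275, 0.1339, -0.0013, np.float64(41.0)] [606.3 -22.6]
[-0.0341, 0.1438, -0.0013, np.float64(44.73)] [617.6 -19. ]
[-0.0412, 0.1532, -0.0013, np.float64(48.45)] [629.1 -16.2]
[-0.0489, 0.162, -0.0013, np.float64(52.18)] [640.6 -14.1]
```

Request:
jog_arm --deltas '[[[0,0,-0.0013,0,0.018],[0.0013,0.0132,-0.0013,3.7,0.018],[0.0018,0.0263,-0.0013,7.5,0.018],[0.0014,0.0393,-0.0013,11.2,0.018],[0.0004,0.0521,-0.0013,14.9,0.018],[-0.0015,0.0648,-0.0013,18.6,0.018],[-0.0015,0.0648,-0.0013,18.6,0.018],[-0.0015,0.0648,-0.0013,18.6,0.018]]]'

```text
time_s: 9.6
ee_pos: [542.8, -59.8, 301.5]
ee_rot: [-180.0, -0.0, 122.7]
force: [1.0, 0.2, 0.4]
gripper_width: 21.8
```

```bash
python3 chk.py c5 0.025 | grep tcp; python3 chk2.py d4 0 >/dev/null
```

```text
t 9.6 tcp [542.8 -59.8 301.5] rot [-1.7999e+02 -1.0000e-02  1.2268e+02] F [1.  0.2 0.4] T [-0.12 -0.14  0.08]
```

View pics/d4.png

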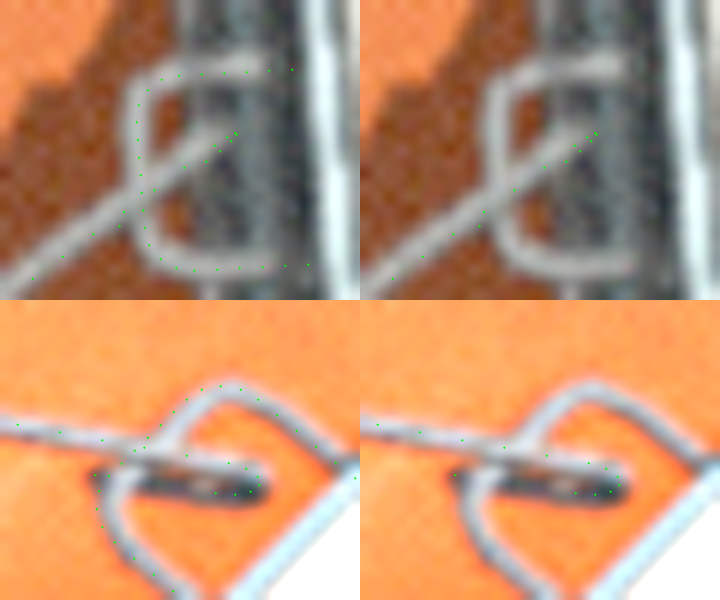

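```bash
sed -i 's/^p0=.*/p0=[542.6,-60.0,301.8]; y0=122.5/; s/15)):/11)):/; s/301.8\]), np/302.0]), np/' plan1.py; python3 plan1.py
```

```text
depth 18.25428495102775 lat 5.835862750381973
[0, 0, -0.0013, 0]
[0.0014, 0.0113, -0.0002, np.float64(3.36)] [551.4 -52.7]
[0.0022, 0.0226, -0.0002, np.float64(6.72)] [560.5 -46. ]
[0.0023, 0.0339, -0.0002, np.float64(10.07)] [569.9 -39.9]
[0.0018, 0.045, -0.0002, np.float64(13.43)] [579.6 -34.4]
[0.0006, 0.0559, -0.0002, np.float64(16.79)] [589.4 -29.4]
[-0.0011, 0.0667, -0.0002, np.float64(20.15)] [599.5 -25.1]
[-0.0035, 0.0773, -0.0002, np.float64(23.51)] [609.6 -21.4]
[-0.0064, 0.0876, -0.0002, np.float64(26.86)] [619.9 -18.3]
[-0.0099, 0.0976, -0.0002, np.float64(30.22)] [630.3 -15.9]
[-0.014, 0.1073, -0.0002, np.float64(33.58)] [640.6 -14.1]
```

Request:
jog_arm --deltas '[[[0.0014,0.0113,-0.0002,3.4,0.018],[0.0022,0.0226,-0.0002,6.7,0.018],[0.0023,0.0339,-0.0002,10.1,0.018],[0.0018,0.045,-0.0002,13.4,0.018],[0.0006,0.0559,-0.0002,16.8,0.018],[-0.0011,0.0667,-0.0002,20.1,0.018],[-0.0035,0.0773,-0.0002,23.5,0.018],[-0.0064,0.0876,-0.0002,26.9,0.018],[-0.0099,0.0976,-0.0002,30.2,0.018],[-0.014,0.1073,-0.0002,33.6,0.018],[-0.014,0.1073,-0.0002,33.6,0.018],[-0.014,0.1073,-0.0002,33.6,0.018],[-0.014,0.1073,-0.0002,33.6,0.018]]]'

```text
time_s: 10.78
ee_pos: [639.8, -14.9, 301.9]
ee_rot: [-180.0, 0.0, 89.0]
force: [-0.9, -0.1, -1.4]
gripper_width: 21.7
```

```bash
python3 chk.py c6 0.025 | grep tcp; python3 chk2.py d5 0 >/dev/null
```

```text
t 10.7833 tcp [639.8 -14.9 301.9] rot [-1.7996e+02  2.0000e-02  8.8970e+01] F [-0.9 -0.1 -1.4] T [-0.32 -0.04  0.08]
```

View pics/d5.png

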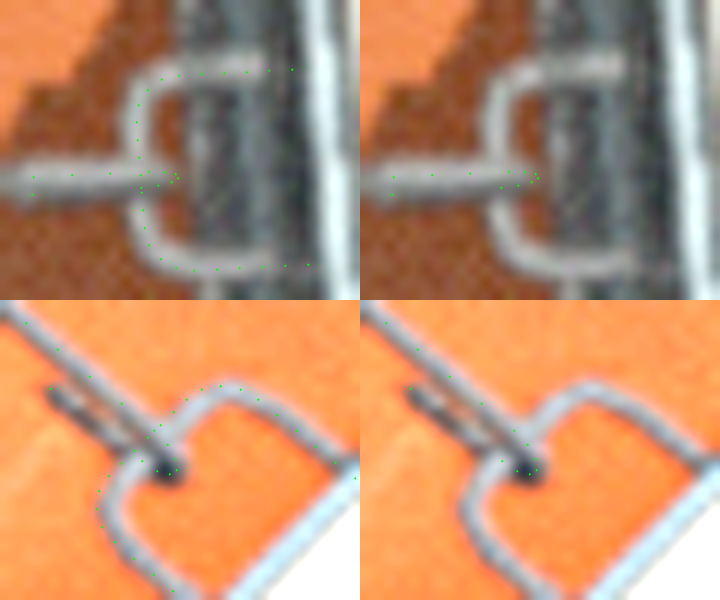

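```bash
python3 - <<'E'
import numpy as np
o=lambda a:52*np.cos(a)+118*np.sin(a); z=lambda a:118*np.cos(a)-52*np.sin(a)
a0=.025
def seg(a1,a2,n,lead):
    print([[round(float(o(a)-o(a1)+lead)/1000,4),0,round(float(z(a1)-z(a))/1000,4),0,.018] for a in np.linspace(a1,a2,n+1)[1:]])
seg(.025,.75,18,2.5); seg(.75,1.2,12,0); seg(1.2,1.57,12,0)
E
```

```text
[[0.0072, 0, 0.0023, 0, 0.018], [0.0117, 0, 0.0048, 0, 0.018], [0.0162, 0, 0.0075, 0, 0.018], [0.0205, 0, 0.0103, 0, 0.018], [0.0247, 0, 0.0133, 0, 0.018], [0.0288, 0, 0.0165, 0, 0.018], [0.0328, 0, 0.0199, 0, 0.018], [0.0366, 0, 0.0234, 0, 0.018], [0.0403, 0, 0.0271, 0, 0.018], [0.0438, 0, 0.0309, 0, 0.018], [0.0472, 0, 0.0348, 0, 0.018], [0.0504, 0, 0.0389, 0, 0.018], [0.0535, 0, 0.0431, 0, 0.018], [0.0563, 0, 0.0474, 0, 0.018], [0.059, 0, 0.0519, 0, 0.018], [0.0616, 0, 0.0564, 0, 0.018], [0.0639, 0, 0.061, 0, 0.018], [0.066, 0, 0.0658, 0, 0.018]]
[[0.0018, 0, 0.0045, 0, 0.018], [0.0035, 0, 0.009, 0, 0.018], [0.005, 0, 0.0136, 0, 0.018], [0.0063, 0, 0.0183, 0, 0.018], [0.0074, 0, 0.023, 0, 0.018], [0.0084, 0, 0.0277, 0, 0.018], [0.0091, 0, 0.0325, 0, 0.018], [0.0097, 0, 0.0373, 0, 0.018], [0.0102, 0, 0.0421, 0, 0.018], [0.0104, 0, 0.0469, 0, 0.018], [0.0105, 0, 0.0518, 0, 0.018], [0.0103, 0, 0.0566, 0, 0.018]]
[[-0.0002, 0, 0.004, 0, 0.018], [-0.0006, 0, 0.0079, 0, 0.018], [-0.0011, 0, 0.0119, 0, 0.018], [-0.0017, 0, 0.0158, 0, 0.018], [-0.0024, 0, 0.0197, 0, 0.018], [-0.0032, 0, 0.0236, 0, 0.018], [-0.0042, 0, 0.0275, 0, 0.018], [-0.0053, 0, 0.0313, 0, 0.018], [-0.0065, 0, 0.0351, 0, 0.018], [-0.0078, 0, 0.0388, 0, 0.018], [-0.0092, 0, 0.0425, 0, 0.018], [-0.0108, 0, 0.0462, 0, 0.018]]
```

First I'll pull to about 0.45 rad as a check.

Request:
jog_arm --deltas '[[[0.0025,0,0,0,0.018],[0.0072,0,0.0023,0,0.018],[0.0117,0,0.0048,0,0.018],[0.0162,0,0.0075,0,0.018],[0.0205,0,0.0103,0,0.018],[0.0247,0,0.0133,0,0.018],[0.0288,0,0.0165,0,0.018],[0.0328,0,0.0199,0,0.018],[0.0366,0,0.0234,0,0.018],[0.0403,0,0.0271,0,0.018],[0.0438,0,0.0309,0,0.018],[0.0438,0,0.0309,0,0.018]]]' --grip_force 58

```text
time_s: 11.88
ee_pos: [641.2, 30.6, 269.9]
ee_rot: [-179.9, -0.1, 89.0]
force: [-0.2, -0.1, -1.5]
gripper_width: 21.5
```

```bash
python3 chk.py c7 0.43 | grep tcp
```

```text
t 11.8833 tcp [641.2  30.6 269.9] rot [-1.7992e+02 -6.0000e-02  8.8960e+01] F [-0.2 -0.1 -1.5] T [-0.08  0.05 -0.02]
```

View pics/c7.png

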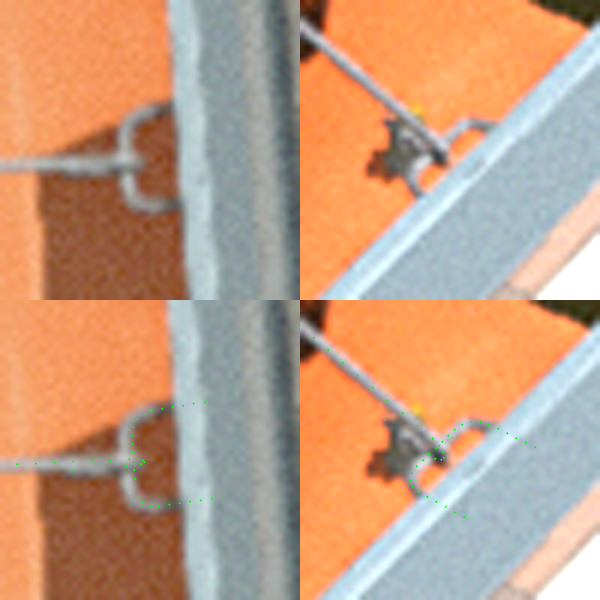

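Request:
jog_arm --deltas '[[[0.0034,0,0.0039,0,0.018],[0.0066,0,0.008,0,0.018],[0.0097,0,0.0122,0,0.018],[0.0125,0,0.0165,0,0.018],[0.0152,0,0.021,0,0.018],[0.0178,0,0.0255,0,0.018],[0.0201,0,0.0301,0,0.018],[0.0222,0,0.0349,0,0.018],[0.024,0,0.0394,0,0.018],[0.0257,0,0.0439,0,0.018],[0.0272,0,0.0485,0,0.018],[0.0285,0,0.0532,0,0.018],[0.0296,0,0.0579,0,0.018],[0.0296,0,0.0579,0,0.018]]]'

```text
time_s: 13.15
ee_pos: [641.7, 58.6, 211.7]
ee_rot: [-179.9, 0.1, 88.9]
force: [1.9, -5.1, -2.9]
gripper_width: 21.8
```

```bash
python3 chk.py c8 0.94 | grep tcp
```

```text
t 13.15 tcp [641.7  58.6 211.7] rot [-1.7992e+02  9.0000e-02  8.8930e+01] F [ 1.9 -5.1 -2.9] T [-0.83 -0.11  0.23]
```

View pics/c8.png

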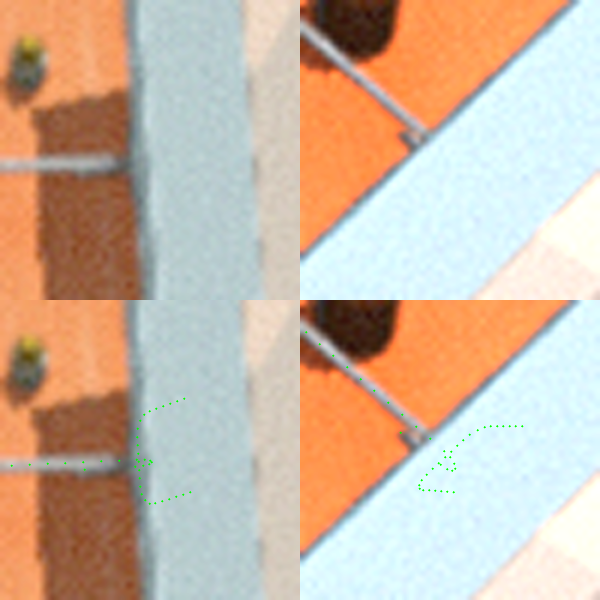

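```bash
cat > ang.py <<'E'
from hk import *
import ov
from fit import W
def edges(a,q=[635.5,-348.5,np.radians(-90.88)],which=((150,14),(150,0))):
    P=[]
    for l,o in which:
        for y in np.linspace(-154,154,23):
            P.append((-95-(l*np.sin(a)+o*np.cos(a)),y,183+l*np.cos(a)-o*np.sin(a)))
    return W(q,np.array(P))
def show(tag,As):
    ims=[]
    for a in As:
        for n,b in(('top',(270,90,370,250)),('scene',(240,150,400,310))):
            f=np.load(f'last_{n}.npy'); crop(n,f,b,'pics/_o.png',edges(a)); ims.append(cv2.resize(cv2.imread('pics/_o.png'),(0,0),fx=.0+ (300/cv2.imread('pics/_o.png').shape[0]),fy=300/cv2.imread('pics/_o.png').shape[0]))
    top=np.hstack(ims[0::2]);sc=np.hstack(ims[1::2]); w=max(top.shape[1],sc.shape[1])
    c=np.zeros((600,w,3),np.uint8);c[:300,:top.shape[1]]=top;c[300:,:sc.shape[1]]=sc
    if w>800: c=cv2.resize(c,(800,int(600*800/w)))
    cv2.imwrite(f'pics/{tag}.png',c)
if __name__=='__main__':
    import sys; show(sys.argv[1],[float(v) for v in sys.argv[2:]])
E
python3 ang.py a1 .85 .95 1.05 >/dev/null
```

```text
(no output)
```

View pics/a1.png

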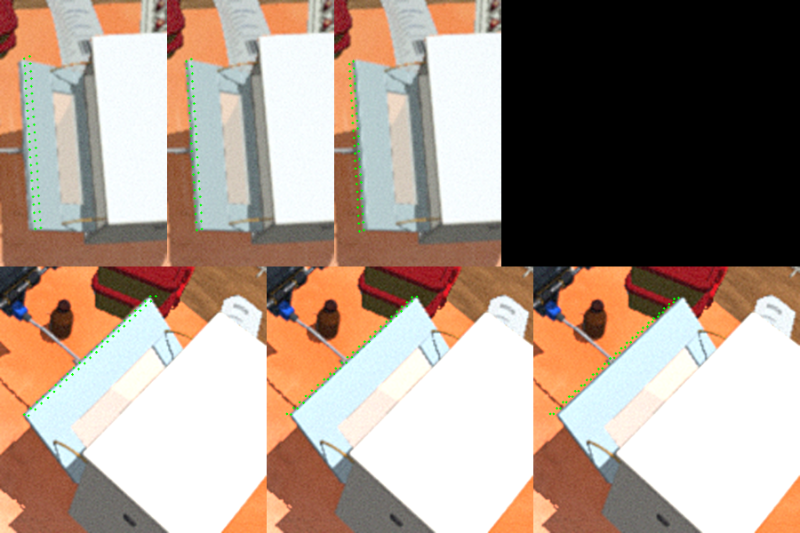

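Request:
jog_arm --deltas '[[[-0.001,0,0.0047,0,0.018],[-0.0003,0,0.0095,0,0.018],[0.0003,0,0.0143,0,0.018],[0.0008,0,0.0191,0,0.018],[0.001,0,0.0239,0,0.018],[0.0011,0,0.0288,0,0.018],[0.0009,0,0.0336,0,0.018],[0.0007,0,0.0376,0,0.018],[0.0003,0,0.0415,0,0.018],[-0.0002,0,0.0455,0,0.018],[-0.0008,0,0.0494,0,0.018],[-0.0008,0,0.0494,0,0.018]]]'

```text
time_s: 14.25
ee_pos: [641.4, 58.3, 162.7]
ee_rot: [-179.9, -0.0, 88.9]
force: [-0.1, -0.2, -0.8]
gripper_width: 21.7
```

```bash
python3 chk.py c9 1.35 | grep tcp;python3 ang.py a2 1.2 1.3 1.4 >/dev/null
```

```text
t 14.25 tcp [641.4  58.3 162.7] rot [-1.799e+02 -1.000e-02  8.890e+01] F [-0.1 -0.2 -0.8] T [-0.13  0.09  0.06]
```

View pics/a2.png

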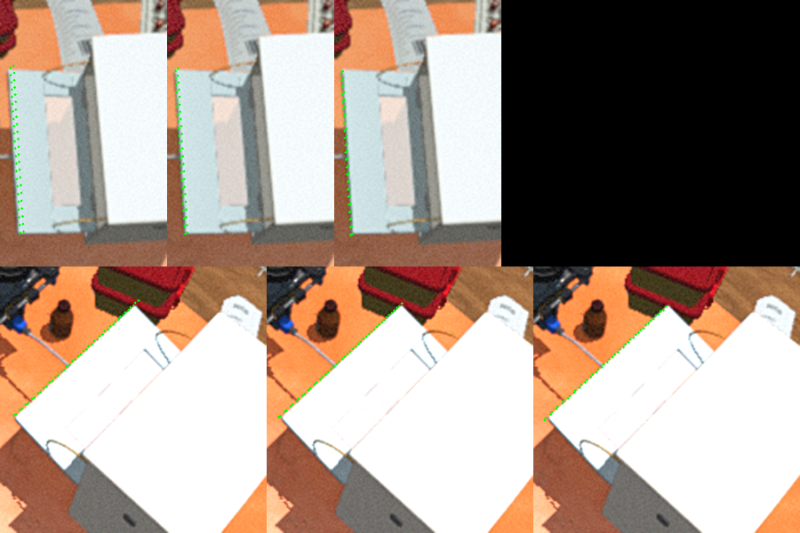

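View pics/c9.png

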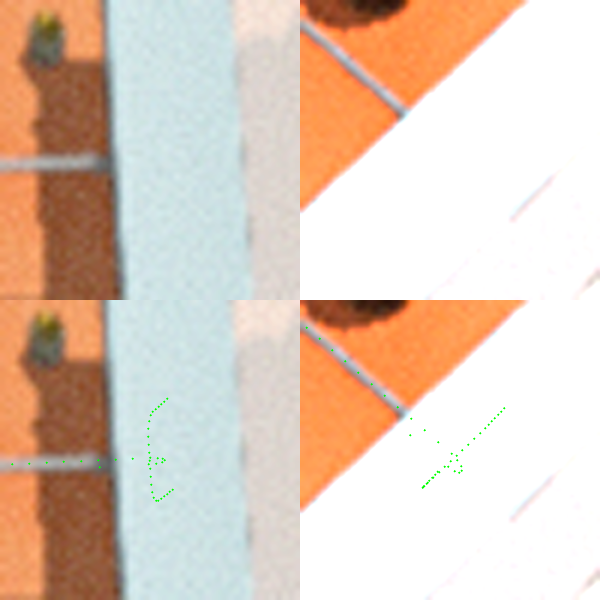

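Request:
jog_arm --deltas '[[[-0.0007,0,0.0039,0,0.018],[-0.0015,0,0.0078,0,0.018],[-0.0025,0,0.0117,0,0.018],[-0.0036,0,0.0155,0,0.018],[-0.0048,0,0.0193,0,0.018],[-0.0061,0,0.023,0,0.018],[-0.0075,0,0.0267,0,0.018],[-0.009,0,0.0304,0,0.018],[-0.009,0,0.0315,0,0.018],[-0.009,0,0.0315,0,0.018]]]'

```text
time_s: 15.18
ee_pos: [641.8, 48.7, 132.3]
ee_rot: [-180.0, 0.1, 88.9]
force: [-0.1, -2.4, 1.4]
gripper_width: 22.0
```

```bash
python3 chk.py c10 1.55 | grep tcp;python3 ang.py a3 1.4 1.5 1.57 >/dev/null
```

```text
t 15.1833 tcp [641.8  48.7 132.3] rot [-1.800e+02  7.000e-02  8.891e+01] F [-0.1 -2.4  1.4] T [-0.91  0.13 -0.05]
```

View pics/a3.png

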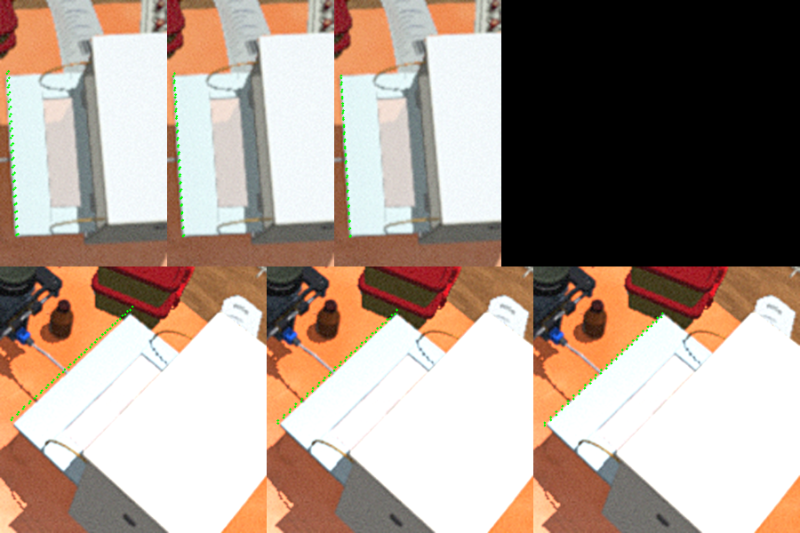

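```bash
python3 - <<'E' >/dev/null
from ang import *
ims=[]
for a in (1.45,1.51,1.57):
    col=[]
    for n,b in(('top',(270,125,300,155)),('scene',(240,215,270,245))):
        crop(n,np.load(f'last_{n}.npy')*1,b,'pics/_o.png',edges(a)); col.append(cv2.resize(cv2.imread('pics/_o.png'),(260,260)))
    ims.append(np.vstack(col))
cv2.imwrite('pics/a4.png',np.hstack(ims))
E
```

```text
(no output)
```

View pics/a4.png

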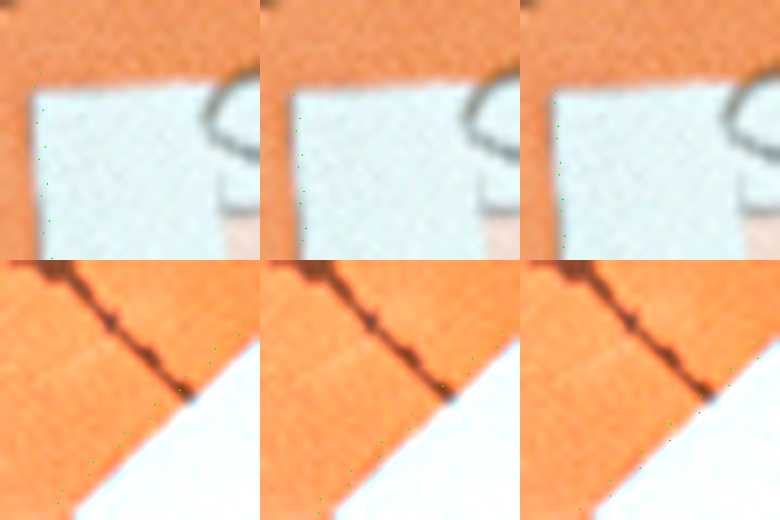

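Request:
jog_arm --deltas '[[[0,0,0.001,0,0.018],[0,0,0.002,0,0.018],[0,0,0.002,0,0.018],[0,0,0.002,0,0.018]]]'

```text
time_s: 15.62
ee_pos: [641.9, 48.8, 130.7]
ee_rot: [180.0, 0.1, 88.9]
force: [-0.7, -3.7, 4.7]
gripper_width: 21.5
```

```bash
python3 chk.py c11 1.57 | grep tcp; python3 - <<'E' >/dev/null
from ang import *
ims=[]
for a in (1.51,1.57):
    col=[]
    for n,b in(('top',(270,125,300,155)),('scene',(240,215,270,245))):
        crop(n,np.load(f'last_{n}.npy')*1,b,'pics/_o.png',edges(a)); col.append(cv2.resize(cv2.imread('pics/_o.png'),(260,260)))
    ims.append(np.vstack(col))
cv2.imwrite('pics/a5.png',np.hstack(ims))
f=np.load('last_scene.npy'); crop('scene',f,(180,130,310,220),'pics/s5.png')
E
```

```text
t 15.6167 tcp [641.9  48.8 130.7] rot [1.7996e+02 6.0000e-02 8.8920e+01] F [-0.7 -3.7  4.7] T [-1.64  0.19 -0.17]
```

View pics/a5.png

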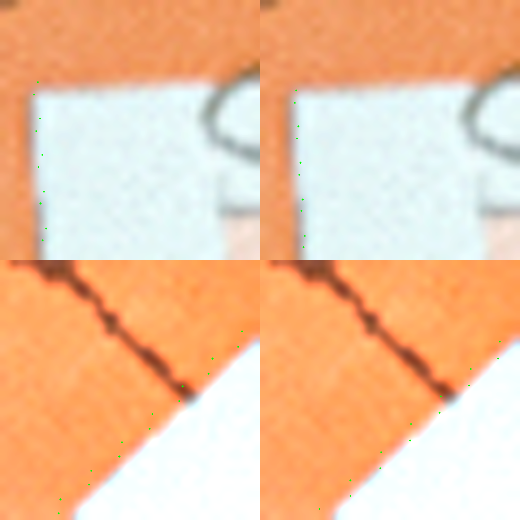

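View pics/s5.png

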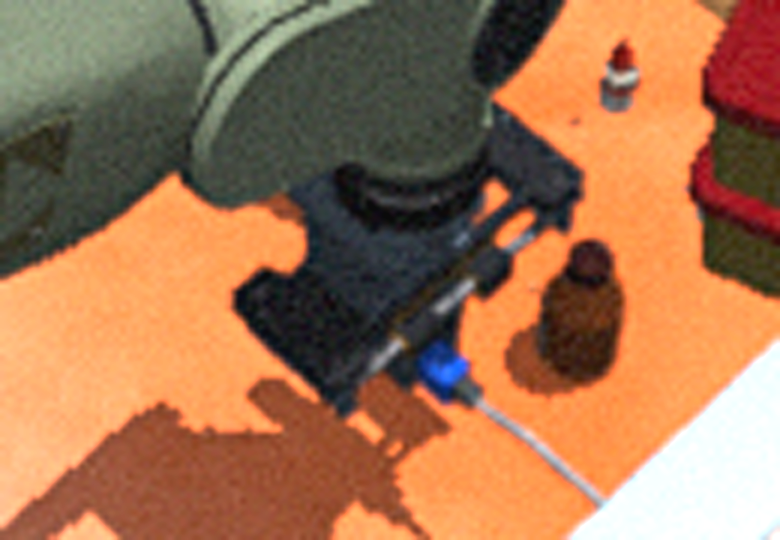

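Request:
jog_arm --deltas '[[[0,0,-0.0015,0,0.018],[-0.001,0,-0.003,0,0.018],[-0.003,0,-0.0032,0,0.018],[-0.007,0,-0.0032,0,0.018],[-0.012,0,-0.0032,0,0.018],[-0.018,0,-0.0032,0,0.018],[-0.024,0,-0.0032,0,0.018],[-0.03,0,-0.0032,0,0.018],[-0.035,0,-0.0032,0,0.018],[-0.037,0,-0.0032,0,0.018],[-0.037,0,-0.0032,0,0.018],[-0.037,0,-0.0032,0,0.018]]]'

```text
time_s: 16.72
ee_pos: [641.1, 12.3, 133.5]
ee_rot: [180.0, -0.0, 88.9]
force: [-0.1, -0.5, -1.3]
gripper_width: 21.9
```

Request:
jog_arm --deltas '[[[-0.0015,0,0,0,0.018],[-0.0015,0,-0.003,0,0.018],[-0.0015,0,-0.006,0,0.018],[-0.0015,0,-0.009,0,0.018],[-0.0015,0,-0.01,0,0.018],[-0.0015,0,-0.01,0,0.018]]]'

```text
time_s: 17.22
ee_pos: [641.4, 11.0, 144.1]
ee_rot: [179.9, -0.0, 88.9]
force: [-0.6, -0.6, -1.7]
gripper_width: 21.8
```

```bash
python3 chk.py c12 1.57 | grep tcp; python3 ang.py a6 1.5 1.57 >/dev/null
```

```text
t 17.2167 tcp [641.4  11.  144.1] rot [ 1.7993e+02 -1.0000e-02  8.8910e+01] F [-0.6 -0.6 -1.7] T [-0.06  0.02 -0.03]
```

View pics/a6.png

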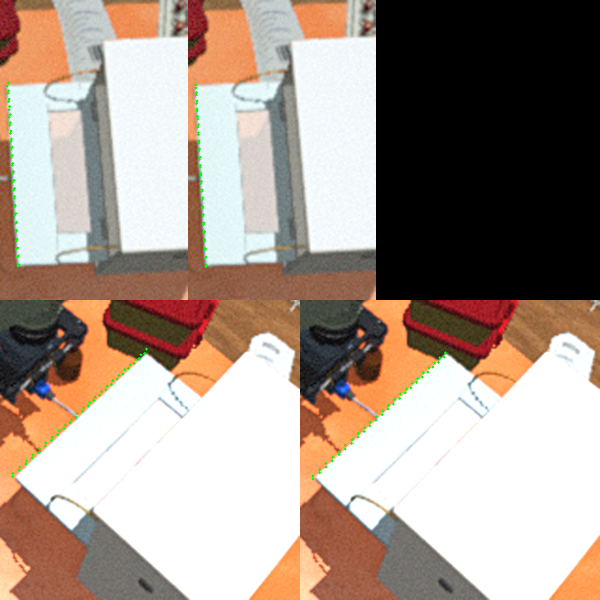

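No contact torque and the flap hasn't moved. I'll raise the rest of the way.

Request:
jog_arm --deltas '[[[0,0,-0.003,0,0.018],[0,0,-0.006,0,0.018],[0,0,-0.009,0,0.018],[0,0,-0.011,0,0.018],[0,0,-0.011,0,0.018],[0,0,-0.011,0,0.018]]]'

```text
time_s: 17.82
ee_pos: [641.2, 10.9, 154.7]
ee_rot: [180.0, -0.0, 88.9]
force: [0.2, 0.3, -2.1]
gripper_width: 21.8
```

```bash
python3 chk.py c13 1.57 | grep tcp
```

```text
t 17.8167 tcp [641.2  10.9 154.7] rot [179.97  -0.    88.9 ] F [ 0.2  0.3 -2.1] T [-0.    0.05  0.02]
```

Clear, with no contact. Drawing out slowly over the bar, 50 mm first.

Request:
jog_arm --deltas '[[[0.003,0,0,0,0.018],[0.008,0,0,0,0.018],[0.014,0,0,0,0.018],[0.02,0,0,0,0.018],[0.026,0,0,0,0.018],[0.032,0,0,0,0.018],[0.038,0,0,0,0.018],[0.044,0,0,0,0.018],[0.05,0,0,0,0.018],[0.05,0,0,0,0.018]]]'

```text
time_s: 18.75
ee_pos: [642.0, 62.2, 154.5]
ee_rot: [180.0, -0.0, 89.0]
force: [-0.4, 0.1, -1.8]
gripper_width: 21.8
```

```bash
python3 chk.py c14 1.57 | grep tcp; python3 ang.py a7 1.5 1.57 >/dev/null
```

```text
t 18.75 tcp [642.   62.2 154.5] rot [ 1.7999e+02 -4.0000e-02  8.8960e+01] F [-0.4  0.1 -1.8] T [-0.04  0.05 -0.01]
```

View pics/a7.png

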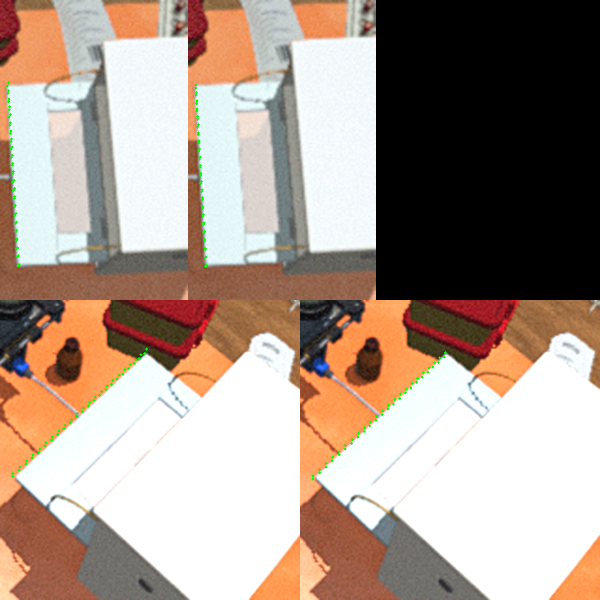

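Request:
jog_arm --deltas '[[[0.015,0,0,0,0.018],[0.035,0,0,0,0.018],[0.06,0,0,0,0.018],[0.08,-0.02,0,0,0.018],[0.096,-0.045,0,0,0.018],[0.096,-0.07,0,0,0.018],[0.096,-0.085,0.01,0,0.018],[0.096,-0.085,0.04,0,0.018],[0.096,-0.085,0.07,0,0.018],[0.096,-0.085,0.1,0,0.018],[0.096,-0.085,0.115,0,0.018],[0.096,-0.085,0.123,0,0.018],[0.096,-0.085,0.128,0,0.018],[0.096,-0.085,0.13,0,0.018],[0.096,-0.085,0.13,0,0.018]]]'

```text
time_s: 20.1
ee_pos: [559.5, 158.8, 25.0]
ee_rot: [179.9, -0.0, 88.9]
force: [0.4, 0.4, -0.7]
gripper_width: 21.8
```

```bash
python3 - <<'E'
from hk import *
st=env.state(); print(st['ee_pos'],st['ee_rot'],st['force'],st['torque'])
f=env.grab_frame('scene'); crop('scene',f,(170,150,300,245),'pics/s6.png')
f=env.grab_frame('top'); crop('top',f,(160,150,290,245),'pics/t6.png')
E
```

```text
[559.54860223 158.8196232   25.03545191] [ 1.79920322e+02 -3.08024556e-02  8.89005713e+01] [ 0.35908647  0.44466001 -0.68667514] [-0.1009394   0.05399855  0.0004561 ]
pics/s6.png scale 6 origin 170 150
pics/t6.png scale 6 origin 160 150
```

View pics/s6.png

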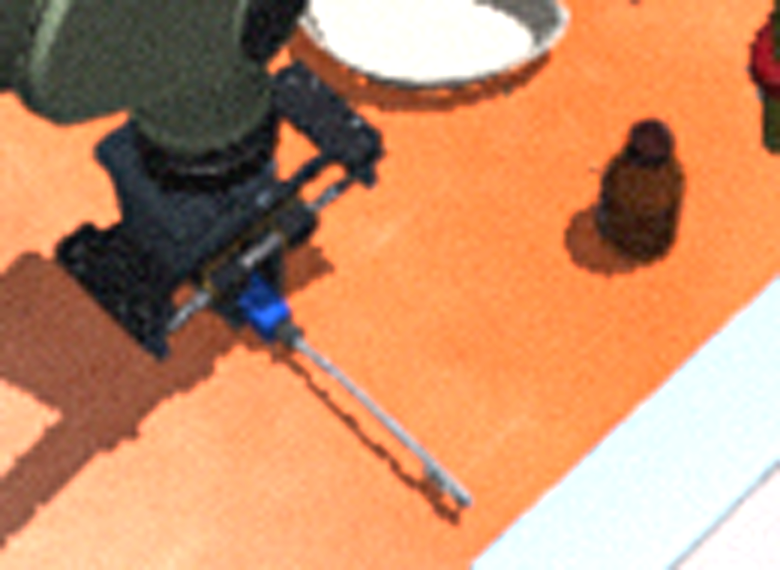

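Request:
jog_arm --deltas '[[[0,0,0.002,0,0.018],[0,0,0.004,0,0.018],[0,0,0.005,0,0.018],[0,0,0.005,0,0.018],[0,0,0.005,0,0.03],[0,0,0.005,0,0.04],[0,0,0.005,0,0.06],[0,0,0.005,0,0.07],[0,0,0.005,0,0.07],[0,0,0.005,0,0.07]]]'

```text
time_s: 21.03
ee_pos: [558.8, 158.5, 19.4]
ee_rot: [-180.0, -0.0, 88.9]
force: [0.1, -0.4, -0.1]
gripper_width: 58.9
```

Request:
jog_arm --deltas '[[[0,0,-0.01,0,0.07],[0,0,-0.03,0,0.07],[0,0,-0.06,0,0.07],[0,0,-0.09,0,0.07],[0,0,-0.12,0,0.07],[0.04,0,-0.15,0,0.07],[0.08,0,-0.18,0,0.07],[0.12,0,-0.2,0,0.07],[0.15,0,-0.2,0,0.07],[0.15,0,-0.2,0,0.07],[0.15,0,-0.2,0,0.07],[0.15,0,-0.2,0,0.07],[0.15,0,-0.2,0,0.07]]]'

```text
time_s: 22.12
ee_pos: [561.3, 307.0, 218.9]
ee_rot: [-179.9, 0.1, 88.9]
force: [0.4, -0.2, 0.3]
gripper_width: 69.9
```

```bash
python3 - <<'E'
from hk import *
print(env.state()['ee_pos'])
s=env.grab_frame('scene'); t=env.grab_frame('top'); np.save('last_scene.npy',s);np.save('last_top.npy',t)
crop('scene',s,(150,110,340,250),'pics/s7.png'); crop('top',t,(150,120,300,240),'pics/t7.png')
E
python3 ang.py a8 1.5 1.57 >/dev/null
```

```text
[561.28743619 306.97935175 218.91731928]
pics/s7.png scale 4 origin 150 110
pics/t7.png scale 5 origin 150 120
```

View pics/s7.png

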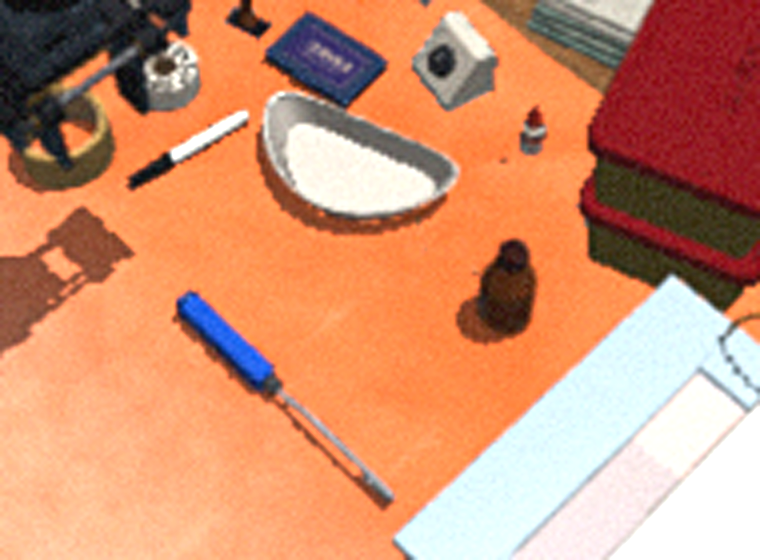

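View pics/t7.png

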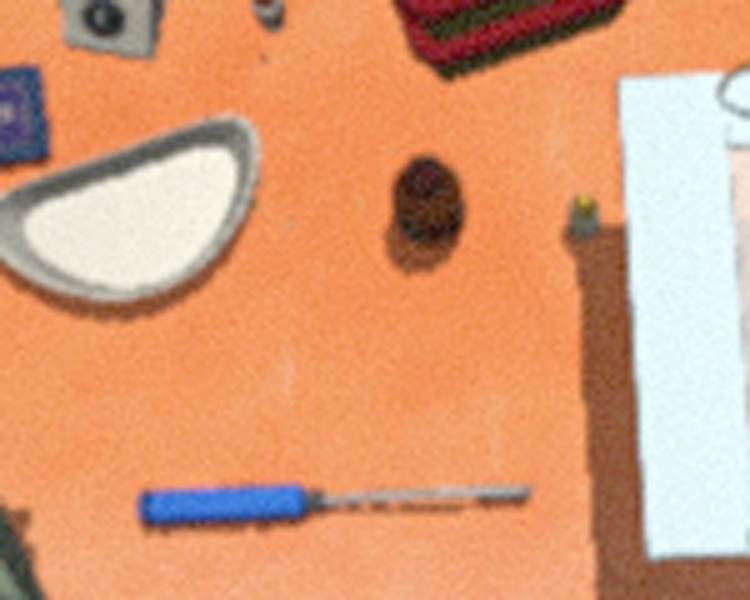

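View pics/a8.png

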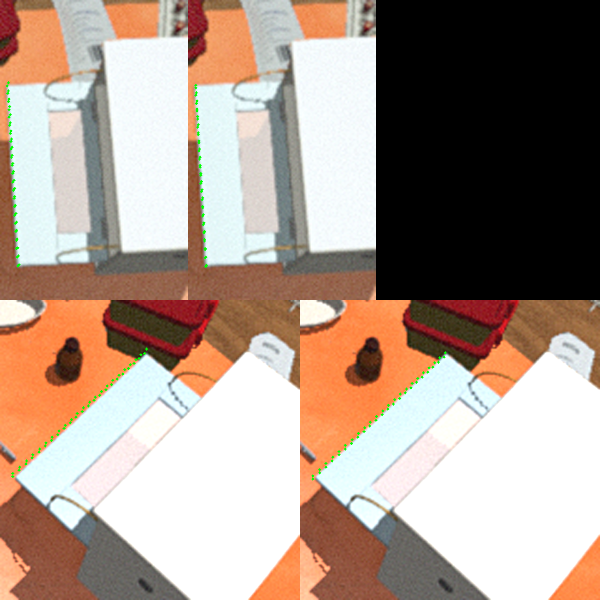

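The hook lies flat on the desk, with its handle at (220, 505) px and its crook at (525, 493) px in the top crop, well clear of the flap. The flap is level. The bottle, dish and vial are standing where they started.

```bash
python3 -c "
from workcell import env
print(env.job_done(), env.state()['time_s'])"
```

```text
the job is handed in; nothing more can be done
the job is handed in; nothing more can be done
```

The flap is down level and the pull hook is lying flat on the open desk. I handed the job in at about 22 s of the 58 s allowed; no verdict is reported.

- **Catching the eye:** The arm could only turn about the vertical, so I couldn't slope the rod up 35 to 48 degrees. I held the hook level and turned it about 52° sideways, so the prong fitted between the bar and the flap. Then I turned it straight while drawing it back, which caught the bar.
- **Pulling the flap down:** I swung the flap slowly along its arc until it met its stop. Pressing about 2 mm further raised the force to about 5 N, and the flap did not move. The largest reading between moves was about 6 N.
- **Unhooking:** I moved 38 mm toward the hinge, about 21 mm up, then out. There was no contact force to see in the readings between moves.
- **Last pictures:** The flap edge matches about 1.5 to 1.57 rad. The hook is flat and clear of the hutch and flap. By eye, the bottle, dish and vial are upright and where they started; I didn't measure their positions again.
- **Checks that disagreed or failed:**
  - The two cameras differed by 2 to 3 mm on the hutch's position.
  - The networks found neither the yellow vial nor, in the scene view, the eye and the crook. I placed the eye and hook from the pictures and the sizes given.
  - From about halfway down, the flap hid the crook, so I judged the hook's hold there by forces and known positions only.

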